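# Lay the standing sanding block down in its rest and push it home

### The job

The cork sanding block has been left standing on end in its wooden rest. Without gripping or lifting it, push its upper part with the fingertips so that it tips over towards the end stop, onto its dark abrasive face between the rails, then push it along the rest until it lies flat and fully against the stop. Leave the thread spool, the wax block and the bone folder where they are.

Things in the scene. Friction and masses are not known exactly. Their poses are not given: they have to be found in the camera images.
- rest: Fixed wooden channel on the desk, anywhere in front of the robot, turned any way. Origin on the desk, mid-width; z up; x along the channel from its open end (x = -109 mm) to the end stop, y across. Floor top 10 mm above the desk. Two rails 10 mm wide, x = -105 to +65 mm, tops 20 mm above the desk, inner faces at y = +-23.5 mm.
- stop_face (a point): Mid-width point at floor height on the end stop's inner face (x = 65, y = 0, z = 10 mm in the rest's frame; same axes). The stop is 10 mm thick, 67 mm wide, its top 35 mm above the desk. When the block is fully home its centre is 38 mm from this face.
- sander_centre (a point): Centre of the loose brown cork block, 41 x 76 x 25 mm (its x, y, z), about 60 g, dark abrasive on its -z face. At first it stands on end near the channel's open end, top 86 mm above the desk, abrasive facing the stop. Pushed near the top it tips without sliding. Lying (z up) its centre is 22.5 and its top 35 mm up, its front end 35 to 65 mm short of the stop.
- spool: Bystander: black thread spool standing upright, 44 mm in diameter, 52 mm high, beside the rest on its +y side. Its origin lies on the desk; its axis is at x = -4, y = +17 mm in its own frame.
- wax: Bystander: yellowish beeswax block, 35 x 55 x 18 mm, origin under its centre, on the rest's +y side. Leave it alone.
- folder: Bystander: flat pale bone folder, 20 x 152 x 8 mm, origin under its centre, long along its y, lying on the rest's -y side roughly along the channel. Leave it alone.

How it is judged:
By the outcome, as a careful person would: the job done as asked, in the order asked, and still so for the second after the job is handed in, with the robot touching nothing.
It also fails if it takes over 38 s, if anything falls off the work surface, if the arm or the gripper's body presses on something with over 40 N, if the wrist force passes 120 N, or if a joint passes its speed limit or range.

### The arm

A 6-joint arm with a two-finger parallel gripper is mounted at the origin on the work surface; the furniture and walls round the work are solid. World frame = base frame: x ahead of the robot, y to its left, z up, the work surface at z = 0. Lengths are in m, angles in rad, forces in N, time in s.
With the tool pointing down it reaches from about 0.3 to 0.875 m from the base axis. Payload 6.4 kg.
Tool frame: the origin (TCP) lies midway between the tips of the shut fingers; the grasp point (between the pads) lies 19 mm behind it; y points along the fingers, x is the direction in which the jaws open and shut, and the axes are right-handed (so a half turn about y gives the same grasp; the last joint's range is limited). The gripper opens to 85 mm and grips with 20 to 120 N. Pads are 22 mm wide; open, the fingers measure 114 mm over their backs; the gripper's body (76 mm by 85 mm) begins 54 mm behind the grasp point. The pads swing forward as they close: fully open they stand 13 mm farther back than shut.
Start: joints at [1.136, 0.181, 1.607, -0, 1.354, -0.206], TCP at [0.13, 0.56, 0.231] pointing down, gripper open.
Joint ranges: [-2.99, 2.99], [-0.89, 2.07], [0.3, 2.58], [-1.14, 4.28], [0, 2.63], [-3.12, 3.12]. Speed limits (rad/s): [2.57, 2.57, 3.01, 3.14, 3.14, 3.14].

### API

Orientations are given as a unit quaternion [w, x, y, z].
In Python, from bench import ctrl gives the robot as it stands.
- The arm moves only by the tool step_arm, never from a script. Its argument "commands" is a list of rows, each a list of 7 numbers: the turn, a rotation vector about the tool's x, y, z in units of 6 degrees (1.0 is 6 degrees), then the shift along the tool's x, y, z in units of 30 mm (1.0 is 30 mm), then the opening, from 0 (shut) to 1 (fully open). A call has 1 to 10 rows; each row shifts and turns the commanded pose from where the row before left it, along the tool's axes as they then stand; what a row does not reach is not made up. A row lasts 1/10 s, in which the tool goes at most 50 mm and 8.59 degrees, less where a joint would pass 70% of its speed; a pose out of reach is approached as far as the arm can. A call with a number of a shift or a turn outside -1 to 1 is refused whole. A call with a gripper value outside its range is refused whole. The fingers move at their own pace and stop on an object; the grip force is fixed at half the most. Time passes only in rows, so rows that do not move let the fingers close. It gives the time, the measured TCP pose, the force and the opening at its end, in the units of the state.
- ctrl.get_obs(): the state, without advancing time (a new reading comes with each control period).
- ctrl.camera(name): name is "side" or "top"; returns (picture, depth): 420x560x3 uint8, blue, green, red; 420x560 float32, m along the optical axis (not along the pixel's ray), 0 where there is no reading.
- ctrl.get_calibration(name): a dict with "intrinsics" (3x3 intrinsics, pixels), "R" (3x3) and "t" (3): a world point X has camera coordinates R X + t. Camera axes: x right, y down, z forward; pixel columns grow to the right and rows downward; lengths in m; the calibration is good to about 2 mm. A picture is of the moment at which its call begins. get_calibration takes no time and is no camera call.
- ctrl.hand_in(): hands the job in, once; it reports no verdict.
Trained networks look in the newest picture that a camera, given by its name, has taken for a name from the list of things; names that differ only in an ending like _2 or _b are one class to them, and where a whole thing is asked for, a point or a joint stands for the part that bears it (a point fixed in the world has none). Each returns a list of dicts, best first, with "p" (0 to 1); they miss things now and then, are a little off and sometimes report something else, mostly with a low value. They report only what shows in the picture. A call takes as long as a camera call.
- ctrl.boxes_of(thing, camera): "point" ([x, y, z] in m, in the coordinates of the camera as it stood for that picture, good to about 4 mm: the middle of the surface that is visible of it).
- ctrl.silhouettes(thing, camera): "pixels" (420x560 bool, what is visible of it).
The state is a dict: "time_s": time; "q": joint angles; "dq": joint speeds; "joint_efforts": joint torques, N m; "eef_pos": TCP position; "eef_rot": TCP orientation; "wrist_force": force on the tool from outside, world axes, zero at the start; "torque": the same for the moment, N m; "opening": opening from 0.0 (shut) to 1.0 (fully open).
Only numpy, scipy, OpenCV 4.12 (cv2) and the standard library are available. Lean on these libraries where they do the work, as an engineer would, in place of code of your own. Each camera call takes 0.05 s, during which the arm holds its last target.

## Working session

There is one attempt and no reset: what is moved stays moved. The work goes in short steps, Python scripts to look and compute and a tool call to move; the robot and the scene stay as the last step left them, time stands still between calls to the robot, and variables do not carry over. Pictures are saved under pics/ and viewed, and the job is handed in when it is done.

Besides the shell and the picture viewer there is one more tool, called as name(argument=value, ...) on one line, values as JSON. step_arm: Moves the arm, as the interface text tells. Its arguments: {"type":"object","properties":{"commands":{"type":"array"}},"required":["commands"]}

```bash
ls; mkdir -p pics
python3 - <<'E'
from bench import ctrl
import cv2,numpy as np
o=ctrl.get_obs(); print(o)
for n in("side","top"):
    p,d=ctrl.camera(n); cv2.imwrite(f"pics/{n}0.png",p); np.save(f"{n}0.npy",d)
    c=ctrl.get_calibration(n); print(n,c)
    for t in("rest","sander_centre","spool","wax","folder","stop_face"):
        try:
            r=ctrl.boxes_of(t,n)
            for b in r[:2]:
                print(t,b["p"],(c["R"].T@(np.array(b["point"])-c["t"])).round(4))
        except Exception as e: print(t,e)
E
```

```text
pics
{'time_s': 0.0, 'q': array([ 1.13568540e+00,  1.81570019e-01,  1.60802382e+00,  1.07795906e-05,
        1.35379258e+00, -2.06300314e-01]), 'dq': array([ 0.00015119,  0.00050947,  0.00148824, -0.00025693, -0.00279443,
        0.00120985]), 'joint_efforts': array([-1.21075745e-04, -4.44880021e+01, -3.51331830e+01, -2.36599080e-04,
        9.11067822e-03,  1.81484796e-05]), 'eef_pos': array([0.13015976, 0.55949967, 0.23036022]), 'eef_rot': array([-0.55352878,  0.55409055,  0.43908404, -0.44022126]), 'wrist_force': array([0.25351258, 0.45100849, 0.46139595]), 'torque': array([0.00638892, 0.02602698, 0.01818693]), 'opening': 0.997422025988345}
side {'intrinsics': array([[466.90691347,   0.        , 277.01230978],
       [  0.        , 466.90691347, 206.07379924],
       [  0.        ,   0.        ,   1.        ]]), 'R': array([[ 0.9725728 , -0.23244662, -0.00840917],
       [-0.12014015, -0.47106054, -0.87388118],
       [ 0.1991695 ,  0.85092335, -0.48606684]]), 't': array([-0.54807355,  0.0678457 ,  0.8673787 ])}
rest 0.72 [ 0.5254 -0.092   0.0152]
sander_centre 0.95 [ 0.5701 -0.0315  0.0484]
spool 0.96 [ 0.6121 -0.1997  0.0366]
wax 0.71 [ 0.5715 -0.0354  0.048 ]
wax 0.62 [ 0.6605 -0.097   0.014 ]
folder 0.7 [ 0.4523 -0.0164  0.0084]
stop_face 0.75 [ 0.5285 -0.095   0.0102]
top {'intrinsics': array([[463.16740672,   0.        , 282.26513921],
       [  0.        , 463.16740672, 210.83380602],
       [  0.        ,   0.        ,   1.        ]]), 'R': array([[-0.01148568, -0.99991445, -0.0062588 ],
       [-0.9832316 ,  0.01243286, -0.18193693],
       [ 0.18199918,  0.00406418, -0.98329028]]), 't': array([-0.10303123,  0.54813914,  0.8086666 ])}
rest 0.65 [ 0.539  -0.0753  0.0135]
rest 0.63 [ 0.6201 -0.1819  0.051 ]
sander_centre 0.94 [ 0.5672 -0.0289  0.0833]
spool 0.91 [ 0.6178 -0.1821  0.0529]
wax 0.95 [ 0.6607 -0.0902  0.0168]
folder 0.75 [ 0.4606 -0.0022  0.0085]
stop_face 0.71 [ 0.5419 -0.078   0.0086]
```

View pics/side0.png

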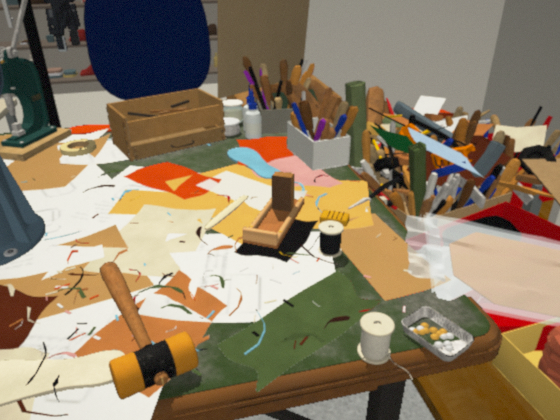

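View pics/top0.png

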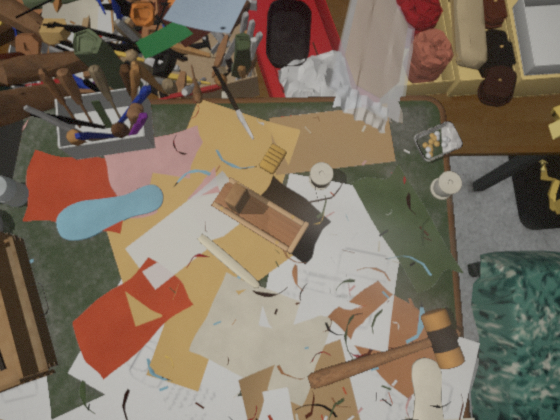

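Run:
```python
from bench import ctrl
import cv2,numpy as np
P=[]
for n in("top","side"):
    d=np.load(f"{n}0.npy"); c=ctrl.get_calibration(n);K=c["intrinsics"]
    v,u=np.mgrid[:420,:560]
    X=np.stack([(u-K[0,2])/K[0,0]*d,(v-K[1,2])/K[1,1]*d,d],-1)
    W=(X-c["t"])@c["R"]; W[d==0]=np.nan
    np.save(n+"W.npy",W)
    x,y,z=W[...,0],W[...,1],W[...,2]
    roi=(abs(x-.54)<.16)&(abs(y+.08)<.16)&(z<.12)
    # local desk level
    desk=roi&(abs(z)<.006); print(n,'desk z',np.median(z[desk]),desk.sum())
    h,e=np.histogram(z[roi],np.arange(-.01,.1,.005)); print(list(zip(e.round(3),h)))
    for lo,hi in((.03,.04),(.016,.024),(.078,.095)):
        m=(roi&(z>lo)&(z<hi)).astype(np.uint8)
        k,l,s,ce=cv2.connectedComponentsWithStats(m)
        for i in range(1,k):
            if s[i,4]>15: 
                q=W[l==i]; r=cv2.minAreaRect((q[:,:2]*1000).astype(np.float32)); print(lo,s[i],q.mean(0).round(4),np.round(r[0],1),np.round(r[1],1),round(r[2],1))
p=cv2.imread("pics/top0.png")[150:290,180:360]; cv2.imwrite("pics/t0z.png",cv2.resize(p,None,fx=4,fy=4))
```

```text
top desk z 0.0038211413966809096 17242
[(np.float64(-0.01), np.int64(0)), (np.float64(-0.005), np.int64(210)), (np.float64(0.0), np.int64(13654)), (np.float64(0.005), np.int64(8580)), (np.float64(0.01), np.int64(1625)), (np.float64(0.015), np.int64(998)), (np.float64(0.02), np.int64(438)), (np.float64(0.025), np.int64(34)), (np.float64(0.03), np.int64(136)), (np.float64(0.035), np.int64(84)), (np.float64(0.04), np.int64(15)), (np.float64(0.045), np.int64(67)), (np.float64(0.05), np.int64(371)), (np.float64(0.055), np.int64(20)), (np.float64(0.06), np.int64(15)), (np.float64(0.065), np.int64(14)), (np.float64(0.07), np.int64(16)), (np.float64(0.075), np.int64(14)), (np.float64(0.08), np.int64(139)), (np.float64(0.085), np.int64(175)), (np.float64(0.09), np.int64(0))]
0.03 [288 221  21  32 187] [ 0.5006 -0.1386  0.0343] [ 500.9 -138.7] [ 9.8 66.4] 57.7
0.016 [260 143  26  30 388] [ 0.6597 -0.0915  0.0183] [660.1 -91.7] [33.9 53.1] 58.1
0.016 [212 172  15  11  65] [0.6227 0.0128 0.0189] [621.5  14.5] [11.2 29.1] 34.6
0.016 [229 177  75  48 383] [ 0.5683 -0.0855  0.0195] [573.1 -78.1] [1
[... 1035 characters left out ...]
23.7 46.4] 88.9
0.03 [243 227  35  10 154] [ 0.4993 -0.1411  0.0329] [ 498.9 -139.5] [11.5 65.8] 58.4
0.03 [320 233  22  10 110] [ 0.6106 -0.1967  0.035 ] [ 612.1 -194.9] [18.  36.8] 70.1
0.016 [299 191   9   5  28] [0.6236 0.0114 0.0188] [621.9  12.6] [11.1 22.5] 37.5
0.016 [243 197  62  47 344] [ 0.5435 -0.1038  0.0191] [563.8 -87.6] [194.3  61. ] 39.4
0.016 [249 198  45  31 229] [ 0.5344 -0.0493  0.019 ] [541.3 -60.3] [124.   53.4] 57.3
0.016 [321 210  28  12 187] [ 0.6582 -0.093   0.0171] [657.9 -92.5] [33.  49.9] 59.1
0.016 [320 242  22   9  85] [ 0.6114 -0.1972  0.0197] [ 613.6 -194.7] [17.8 37. ] 74.3
0.078 [272 172  23   9 162] [ 0.5697 -0.0302  0.083 ] [569.9 -27.2] [27.2 40.9] 60.4
```

View pics/t0z.png

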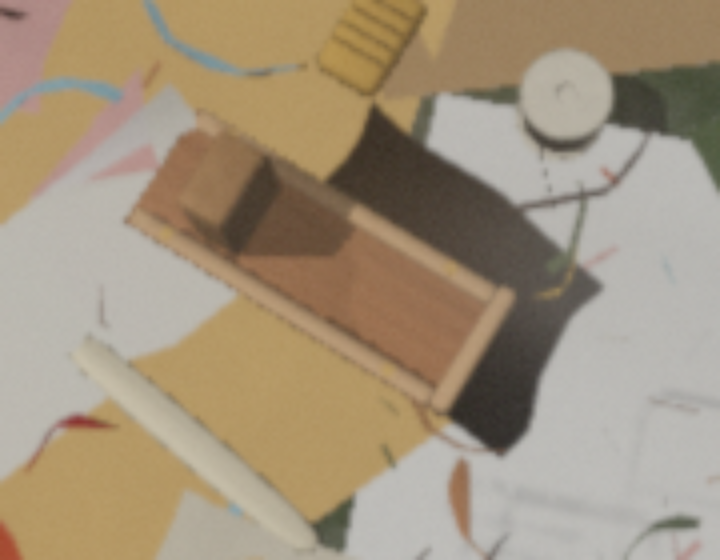

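```bash
cat > h.py <<'E'
import numpy as np
from scipy.spatial.transform import Rotation as R
from bench import ctrl
o=ctrl.get_obs(); q=o["eef_rot"]; M=R.from_quat([q[1],q[2],q[3],q[0]]).as_matrix(); p=o["eef_pos"]
th=np.deg2rad(57.8); X=np.array([-np.cos(th),-np.sin(th),0]); Y=np.array([-X[1],X[0],0]); Z=np.array([0,0,1.])
O=np.array([.5491,-.0627,0])+.020*X
def w(a): return O+(a[0]*X+a[1]*Y+a[2]*Z)/1000
def r(P): d=np.asarray(P)-O; return (np.array([d@X,d@Y,d@Z])*1000)
def to(a,Mx=None):
    Mx=M if Mx is None else Mx
    return (Mx.T@(w(a)-p)/.03).round(2)
E
python3 - <<'E'
from h import *
print(M.round(3)); print('rest pos',r(p).round(1))
for nm,tz in (('z=X',X),('z=-X',-X),('x=X->z=',-np.cross(X,-Z)),('x=-X',np.cross(X,-Z))):
    y=-Z; x=np.cross(y,tz); T=np.stack([x,y,tz],1)
    rv=R.from_matrix(M.T@T).as_rotvec()
    print(nm,np.rad2deg(rv).round(1),(rv/np.deg2rad(6)).round(2), 'shift',to((-120,0,200),T))
W=np.load('topW.npy'); 
b=w((-120,0,0))
# max height within 0.1 of path
a=p.copy();a[2]=0
F=W.reshape(-1,3);F=F[~np.isnan(F[:,0])]
for t in np.linspace(0,1,9):
    c=a+(b-a)*t; m=np.hypot(F[:,0]-c[0],F[:,1]-c[1])<.09; print(c[:2].round(2),F[m,2].max().round(3) if m.any() else None)
E
```

```text
[[ 0.227  0.    -0.974]
 [ 0.974  0.     0.227]
 [ 0.    -1.    -0.   ]]
rest pos [-323.9 -686.1  231.3]
z=X [  0.  -70.9   0. ] [  0.   -11.82   0.  ] shift [-22.87   1.04   6.8 ]
z=-X [ -0.  109.1   0. ] [-0.   18.18  0.  ] shift [22.87  1.04 -6.8 ]
x=X->z= [ 0.  19.1  0. ] [0.   3.18 0.  ] shift [ -6.8    1.04 -22.87]
x=-X [   0.  -160.9   -0. ] [  0.   -26.82  -0.  ] shift [ 6.8   1.04 22.87]
[0.13 0.56] None
[0.19 0.49] 0.006
[0.25 0.43] 0.12
[0.31 0.36] 0.12
[0.37 0.29] 0.109
[0.43 0.22] 0.01
[0.48 0.16] 0.017
[0.54 0.09] 0.024
[0.6  0.02] 0.089
```

step_arm(commands=[[0, 0.8, 0, 0, 0, 0, 0], [0, 0.8, 0, 0, 0, 0, 0], [0, 0.8, 0, 0, 0, 0, 0], [0, 0.78, 0, 0, 0, 0, 0], [0, 0, 0, -0.15, 0, -0.5, 0], [0, 0, 0, -0.3, 0, -1, 0], [0, 0, 0, -0.3, 0, -1, 0], [0, 0, 0, -0.3, 0, -1, 0], [0, 0, 0, -0.3, 0, -1, 0], [0, 0, 0, -0.3, 0, -1, 0]])

```text
time_s: 1.7
eef_pos: [0.2447, 0.4285, 0.2314]
eef_rot: [-0.619, 0.619, 0.343, -0.342]
wrist_force: [0.3, -0.2, 1.1]
opening: -0.003
```

step_arm(commands=[[0, 0, 0, -0.3, 0, -1, 0], [0, 0, 0, -0.3, 0, -1, 0], [0, 0, 0, -0.3, 0, -1, 0], [0, 0, 0, -0.3, 0, -1, 0], [0, 0, 0, -0.3, 0, -1, 0], [0, 0, 0, -0.3, 0, -1, 0], [0, 0, 0, -0.3, 0, -1, 0], [0, 0, 0, -0.3, 0, -1, 0], [0, 0, 0, -0.3, 0, -1, 0], [0, 0, 0, -0.3, 0, -1, 0]])

```text
time_s: 2.7
eef_pos: [0.4502, 0.1923, 0.2314]
eef_rot: [-0.619, 0.619, 0.342, -0.342]
wrist_force: [0.8, 0.8, 0.6]
opening: 0.001
```

Run:
```python
from h import *
print(o['time_s'],M.round(3),r(p).round(1),to((-120,0,200)),o['q'].round(2),o['opening'],o['wrist_force'].round(2))
```

```text
2.7 [[ 0.531  0.    -0.847]
 [ 0.847 -0.     0.531]
 [-0.    -1.    -0.   ]] [-183.1 -219.6  231.4] [-2.12  1.05 -7.31] [ 0.16 -0.01  1.82 -0.    1.34 -0.85] 0.0005932561756329191 [0.79 0.78 0.57]
```

step_arm(commands=[[0, 0, 0, -0.3, 0, -1, 0], [0, 0, 0, -0.3, 0, -1, 0], [0, 0, 0, -0.3, 0, -1, 0], [0, 0, 0, -0.3, 0.3, -1, 0], [0, 0, 0, -0.3, 0.3, -1, 0], [0, 0, 0, -0.2, 0.3, -0.7, 0], [0, 0, 0, 0, 0, 0, 0], [0, 0, 0, 0, 0, 0, 0], [0, 0, 0, 0, 0, 0, 0]])

```text
time_s: 3.6
eef_pos: [0.5666, 0.0604, 0.2047]
eef_rot: [0.619, -0.619, -0.342, 0.342]
wrist_force: [1.1, -0.3, -0.3]
opening: 0.003
```

Run:
```python
from h import *
print(o['time_s'],r(p).round(1),to((-120,0,76)),o['wrist_force'].round(2))
```

```text
3.6 [-133.5  -50.7  204.7] [-0.45  4.29 -1.69] [ 1.07 -0.3  -0.29]
```

step_arm(commands=[[0, 0, 0, -0.25, 0, -0.85, 0], [0, 0, 0, -0.2, 0, -0.84, 0], [0, 0, 0, 0, 0.9, 0, 0], [0, 0, 0, 0, 0.9, 0, 0], [0, 0, 0, 0, 0.9, 0, 0], [0, 0, 0, 0, 0.9, 0, 0], [0, 0, 0, 0, 0.69, 0, 0], [0, 0, 0, 0, 0, 0, 0], [0, 0, 0, 0, 0, 0, 0]])

```text
time_s: 4.5
eef_pos: [0.6029, 0.0223, 0.0764]
eef_rot: [-0.619, 0.619, 0.342, -0.342]
wrist_force: [0.1, 0.2, 0.4]
opening: -0.003
```

Run:
```python
from h import *
import cv2
print(o['time_s'],r(p).round(1),to((-92,0,76)),o['wrist_force'].round(2),R.from_matrix(M).as_matrix().round(3))
p1,d=ctrl.camera("side"); cv2.imwrite("pics/s1.png",cv2.resize(p1[120:270,200:400],None,fx=4,fy=4))
p1,d=ctrl.camera("top"); cv2.imwrite("pics/t1.png",cv2.resize(p1[140:290,180:380],None,fx=4,fy=4))
```

```text
4.5 [-120.6    0.2   76.4] [-0.95  0.01  0.01] [0.08 0.24 0.4 ] [[ 0.532  0.    -0.847]
 [ 0.847 -0.     0.532]
 [ 0.    -1.    -0.   ]]
```

View pics/s1.png

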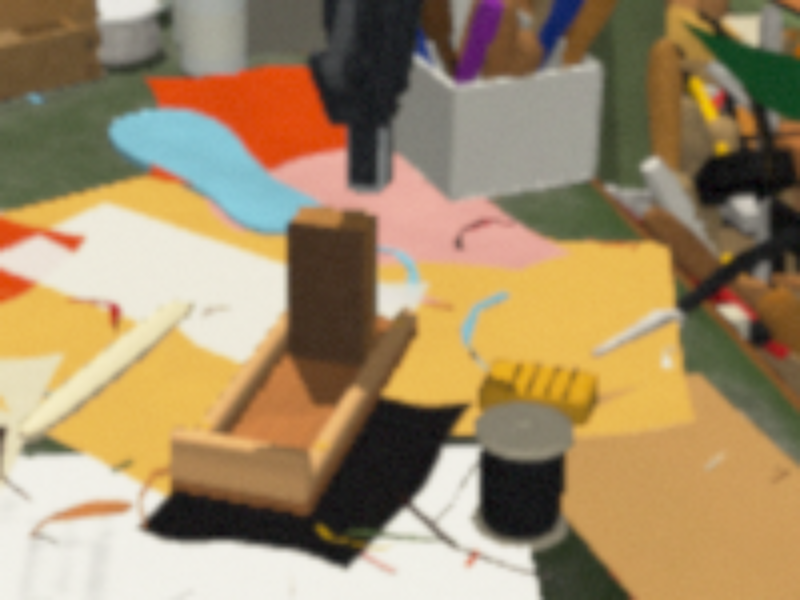

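View pics/t1.png

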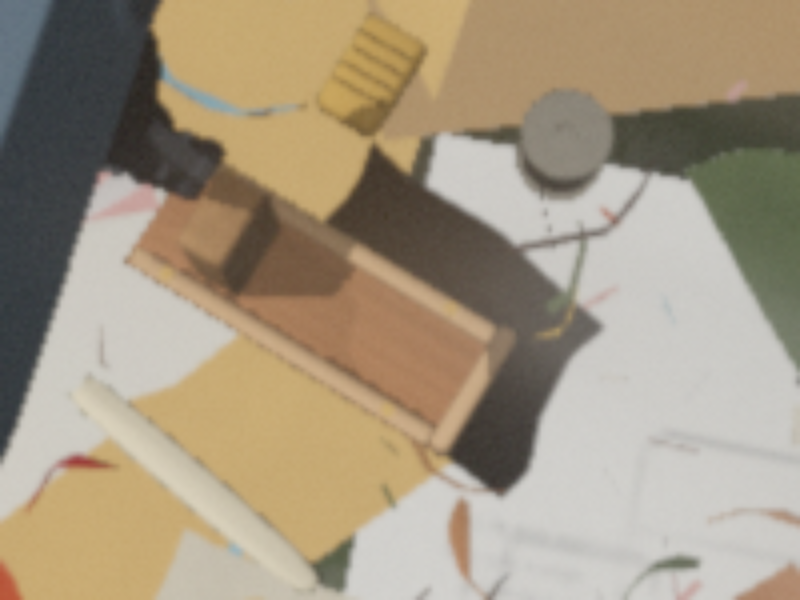

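step_arm(commands=[[0, 0, 0, -0.4, 0, 0, 0], [0, 0, 0, -0.4, 0, 0, 0], [0, 0, 0, -0.15, 0, 0, 0], [0, 0, 0, -0.15, 0, 0, 0], [0, 0, 0, -0.15, 0, 0, 0], [0, 0, 0, -0.15, 0, 0, 0], [0, 0, 0, 0, 0, 0, 0]])

```text
time_s: 5.3
eef_pos: [0.5802, -0.0144, 0.0755]
eef_rot: [0.619, -0.619, -0.342, 0.342]
wrist_force: [-1.1, 0.7, 0.3]
opening: -0.002
```

Run:
```python
from h import *
import cv2
print(o['time_s'],r(p).round(1),o['wrist_force'].round(2))
p1,d=ctrl.camera("side"); cv2.imwrite("pics/s2.png",cv2.resize(p1[120:270,200:400],None,fx=4,fy=4))
```

```text
5.3 [-77.4   0.6  75.5] [-1.09  0.75  0.34]
```

View pics/s2.png

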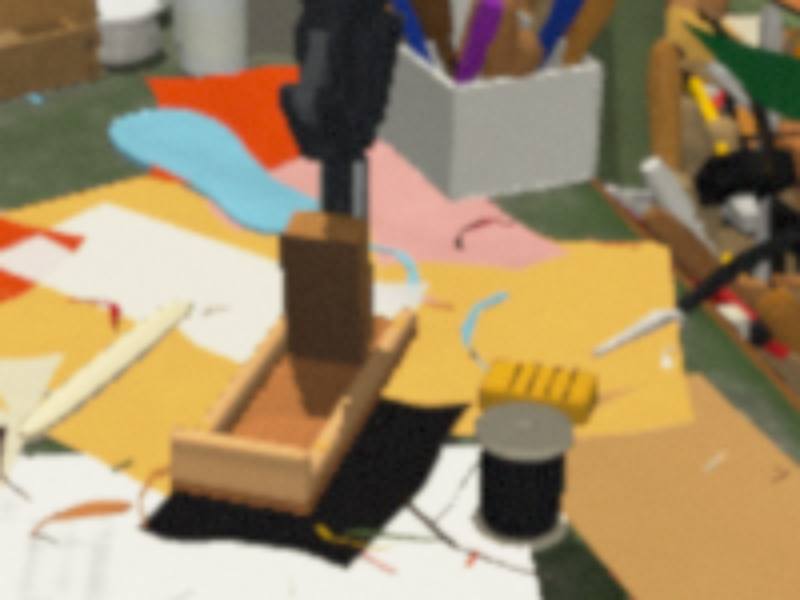

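The block is beginning to lean, with its top edge near (325,225) in the crop and its foot unmoved. I'll keep pushing slowly.

step_arm(commands=[[0, 0, 0, -0.15, 0, 0, 0], [0, 0, 0, -0.15, 0, 0, 0], [0, 0, 0, -0.15, 0, 0, 0], [0, 0, 0, -0.15, 0, 0, 0], [0, 0, 0, -0.15, 0, 0, 0], [0, 0, 0, 0, 0, 0, 0], [0, 0, 0, 0, 0, 0, 0], [0, 0, 0, 0, 0, 0, 0]])

```text
time_s: 6.15
eef_pos: [0.5686, -0.0329, 0.0756]
eef_rot: [-0.619, 0.619, 0.342, -0.342]
wrist_force: [-0.4, -0.0, -0.9]
opening: 0.002
```

Run:
```python
from h import *
import cv2
print(o['time_s'],r(p).round(1),o['wrist_force'].round(2))
p1,d=ctrl.camera("side"); cv2.imwrite("pics/s3.png",cv2.resize(p1[120:270,200:400],None,fx=4,fy=4))
```

```text
6.15 [-55.6   0.7  75.6] [-0.42 -0.01 -0.86]
```

View pics/s3.png

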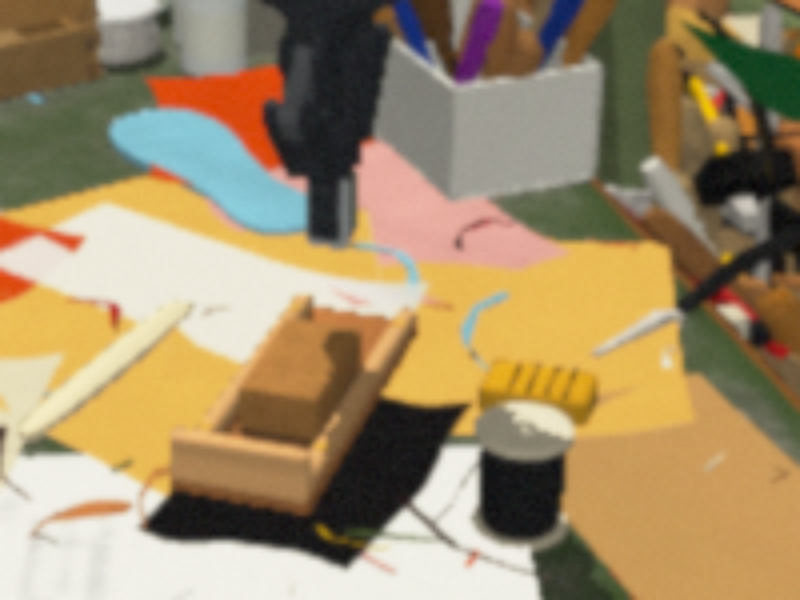

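The block lies on its abrasive face between the rails, with its top around (290,385) in the crop. I'll back off before lowering, and measure.

step_arm(commands=[[0, 0, 0, 0.6, 0, 0, 0], [0, 0, 0, 0.6, 0, 0, 0], [0, 0, 0, 0.5, 0, 0.02, 0], [0, 0, 0, 0, 0.6, 0, 0], [0, 0, 0, 0, 0.6, 0, 0], [0, 0, 0, 0, 0.5, 0, 0], [0, 0, 0, 0, 0.2, 0, 0], [0, 0, 0, 0, 0, 0, 0]])

```text
time_s: 7.0
eef_pos: [0.5944, 0.0108, 0.0174]
eef_rot: [0.619, -0.618, -0.341, 0.342]
wrist_force: [-0.3, 1.3, 0.0]
opening: -0.001
```

```bash
cat > m.py <<'E'
from h import *
import cv2,sys
print(o['time_s'],r(p).round(1),o['wrist_force'].round(2))
for n in("top","side"):
    p1,d=ctrl.camera(n); c=ctrl.get_calibration(n);K=c["intrinsics"]
    cv2.imwrite(f"pics/{n}{sys.argv[1]}.png",cv2.resize(p1[120:270,200:400],None,fx=4,fy=4))
    v,u=np.mgrid[:420,:560]
    C=np.stack([(u-K[0,2])/K[0,0]*d,(v-K[1,2])/K[1,1]*d,d],-1)
    W=(C-c["t"])@c["R"]
    D=W-O; G=np.stack([D@X,D@Y,D@Z],-1)*1000
    m=(d>0)&(abs(G[...,1])<22)&(abs(G[...,0])<85)&(G[...,2]>29)&(G[...,2]<42)
    k,l,s,_=cv2.connectedComponentsWithStats(m.astype(np.uint8))
    for i in range(1,k):
        if s[i,4]>30:
            g=G[l==i]; q=np.linalg.lstsq(np.c_[g[:,:2],np.ones(len(g))],g[:,2],rcond=None)[0]
            print(n,s[i,4],'mean',g.mean(0).round(1),'x 2-98%',np.percentile(g[:,0],[1,99]).round(1),'y',np.percentile(g[:,1],[1,99]).round(1),'tilt',np.rad2deg(q[:2]).round(1), 'rect',[np.round(t,1) for t in cv2.minAreaRect(g[:,:2].astype(np.float32))])
E
python3 m.py 4
```

```text
7.0 [-106.4   -0.9   17.4] [-0.27  1.29  0.01]
top 830 mean [-11.    0.7  35.4] x 2-98% [-47.9  25.5] y [-18.8  20.7] tilt [-0.2  0.2] rect [array([-11.2,   1.1]), array([75. , 40.2]), np.float64(1.3)]
top 123 mean [70.  -0.4 34.2] x 2-98% [65.1 74.8] y [-21.5  21. ] tilt [ 3.2 -0.3] rect [array([70. , -0.3]), array([43. ,  9.9]), np.float64(89.6)]
side 450 mean [-4.8  1.4 34. ] x 2-98% [-46.2  27.9] y [-19.2  19.6] tilt [-0.9 -1.3] rect [array([-9.1, -0.2]), array([76.7, 40.2]), np.float64(0.5)]
side 115 mean [73.3  0.2 32.6] x 2-98% [66.5 77.9] y [-21.1  21.3] tilt [-18.4  -0.1] rect [array([71.7,  0.1]), array([42.6, 12.2]), np.float64(89.1)]
```

View pics/top4.png

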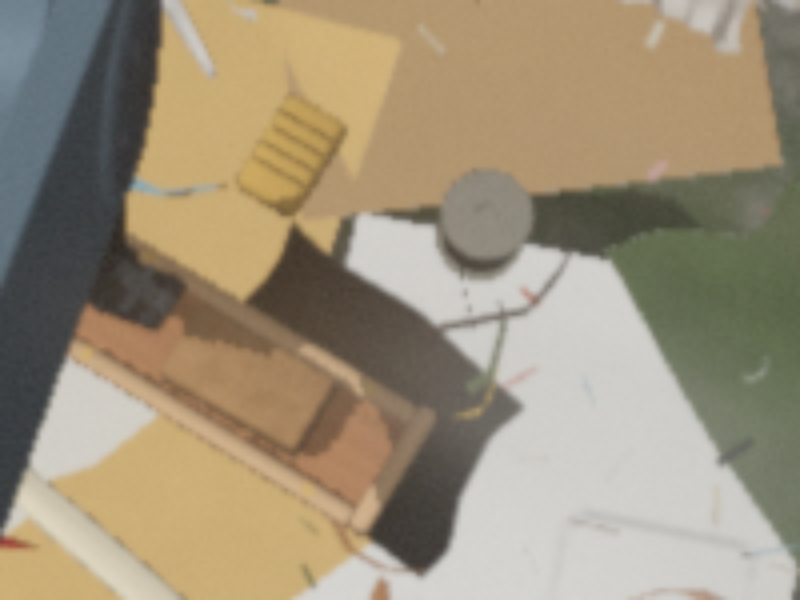

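The block lies with its centre at x≈-11, level, about 1° yaw. The top view shows it at about (250,390), with the fingers behind it at (140,290). I'll push it 76 mm, ending slowly.

step_arm(commands=[[0, 0, 0, -0.5, 0, -0.03, 0], [0, 0, 0, -0.5, 0, 0, 0], [0, 0, 0, -0.25, 0, 0, 0], [0, 0, 0, -0.2, 0, 0, 0], [0, 0, 0, -0.2, 0, 0, 0], [0, 0, 0, -0.2, 0, 0, 0], [0, 0, 0, -0.2, 0, 0, 0], [0, 0, 0, -0.2, 0, 0, 0], [0, 0, 0, -0.2, 0, 0, 0], [0, 0, 0, 0, 0, 0, 0]])

```text
time_s: 8.1
eef_pos: [0.5563, -0.0528, 0.0184]
eef_rot: [0.619, -0.619, -0.341, 0.342]
wrist_force: [0.5, -0.2, 0.2]
opening: -0.001
```

```bash
python3 m.py 5
```

```text
8.1 [-32.2   0.8  18.4] [ 0.52 -0.2   0.16]
top 472 mean [35.8 -2.2 35.3] x 2-98% [ 8.  56.8] y [-19.8  19.4] tilt [-0.6  0.8] rect [array([31.7,  0. ]), array([40.1, 50.7]), np.float64(89.8)]
top 124 mean [70.1  0.1 34.3] x 2-98% [65.  74.7] y [-21.2  21.4] tilt [1.  0.8] rect [array([69.9,  0.3]), array([43.4,  9.9]), np.float64(89.9)]
side 666 mean [29.6  0.5 34. ] x 2-98% [-30.2  76.9] y [-20.7  19.1] tilt [-1.6 -0.9] rect [array([20.8, -1.5]), array([115.4,  42.3]), np.float64(1.5)]
```

step_arm(commands=[[0, 0, 0, -0.1, 0, 0, 0], [0, 0, 0, -0.1, 0, 0, 0], [0, 0, 0, 0, 0, 0, 0]])

```text
time_s: 8.5
eef_pos: [0.5534, -0.0575, 0.0185]
eef_rot: [0.619, -0.619, -0.342, 0.342]
wrist_force: [-0.5, 0.1, 0.3]
opening: 0.001
```

step_arm(commands=[[0, 0, 0, -0.03, 0, 0, 0], [0, 0, 0, 0, 0, 0, 0]])

```text
time_s: 8.7
eef_pos: [0.553, -0.0581, 0.0185]
eef_rot: [0.619, -0.619, -0.342, 0.342]
wrist_force: [0.0, -0.1, 0.1]
opening: 0.002
```

step_arm(commands=[[0, 0, 0, -0.03, 0, 0, 0], [0, 0, 0, 0, 0, 0, 0]])

```text
time_s: 8.9
eef_pos: [0.5526, -0.0588, 0.0186]
eef_rot: [0.619, -0.619, -0.342, 0.342]
wrist_force: [0.3, 0.4, -0.8]
opening: 0.0
```

step_arm(commands=[[0, 0, 0, -0.03, 0, 0, 0], [0, 0, 0, 0, 0, 0, 0]])

```text
time_s: 9.1
eef_pos: [0.5522, -0.0596, 0.0186]
eef_rot: [-0.619, 0.619, 0.342, -0.342]
wrist_force: [0.3, 1.0, -0.6]
opening: 0.001
```

step_arm(commands=[[0, 0, 0, -0.03, 0, 0, 0], [0, 0, 0, 0, 0, 0, 0]])

```text
time_s: 9.3
eef_pos: [0.5523, -0.0597, 0.0188]
eef_rot: [0.619, -0.619, -0.342, 0.341]
wrist_force: [2.6, 3.9, -0.2]
opening: -0.001
```

```bash
python3 m.py 6
```

```text
9.3 [-24.2   1.1  18.8] [ 2.63  3.93 -0.22]
top 569 mean [50.1 -1.6 35.1] x 2-98% [19.7 74.3] y [-20.   20.1] tilt [-1.5  1.4] rect [array([46.3, -0.4]), array([57.1, 43.1]), np.float64(0.2)]
side 647 mean [33.8  0.7 34.3] x 2-98% [-23.6  76.6] y [-20.5  19.3] tilt [-1.6 -1. ] rect [array([23.3,  0.8]), array([ 43.4, 108.6]), np.float64(89.3)]
```

View pics/top6.png

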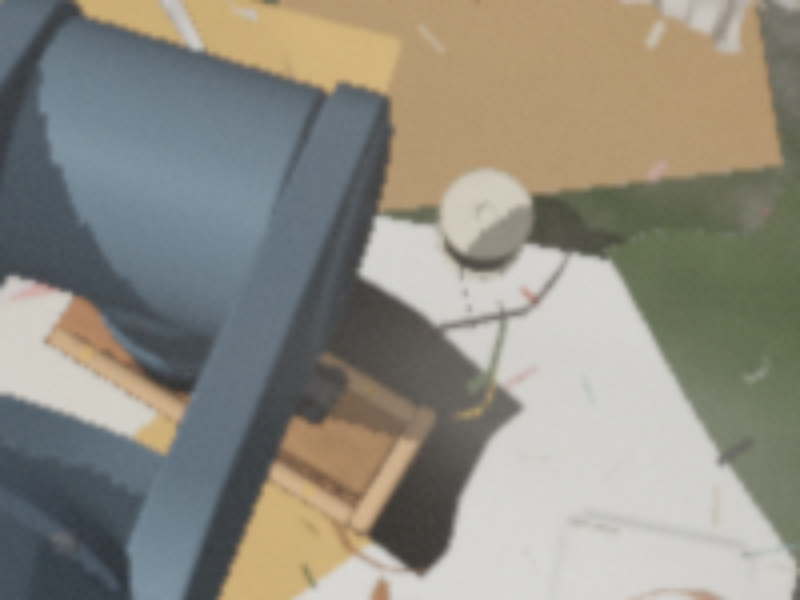

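The force rose to about 4.7 N straight back along the channel, so the block is against the stop. One more small press to seat it, then retreat and look.

step_arm(commands=[[0, 0, 0, -0.03, 0, 0, 0], [0, 0, 0, 0, 0, 0, 0], [0, 0, 0, 0, 0, 0, 0]])

```text
time_s: 9.7
eef_pos: [0.5522, -0.0598, 0.0189]
eef_rot: [0.619, -0.619, -0.343, 0.341]
wrist_force: [3.7, 8.5, 0.4]
opening: 0.005
```

step_arm(commands=[[0, 0, 0, 0.2, 0, 0, 0], [0, 0, 0, 0.5, 0, 0, 0], [0, 0, 0, 0.6, 0, 0, 0], [0, 0, 0, 0.3, -0.7, 0, 0], [0, 0, 0, 0, -1, 0, 0], [0, 0, 0, 0.8, -1, 0, 0], [0, 0, 0, 1, -1, 0, 0], [0, 0, 0, 1, -1, 0, 0], [0, 0, 0, 1, 0, 0.5, 0], [0, 0, 0, 0, 0, 0, 0]])

```text
time_s: 10.7
eef_pos: [0.6259, 0.0883, 0.1611]
eef_rot: [-0.618, 0.619, 0.344, -0.342]
wrist_force: [-0.0, 0.2, 0.1]
opening: -0.001
```

```bash
python3 m.py 7
```

```text
10.7 [-188.7  -15.5  161.1] [-0.01  0.19  0.15]
top 964 mean [32.8 -0.3 35.2] x 2-98% [-9.4 74.3] y [-19.6  19.9] tilt [-0.4  0.7] rect [array([32.2, -0.3]), array([85.5, 43. ]), np.float64(0.0)]
side 585 mean [39.7  0.3 33.9] x 2-98% [-6.6 77.4] y [-20.8  19.3] tilt [-1.2 -0.9] rect [array([34.6, -1.6]), array([89.1, 43.6]), np.float64(2.3)]
```

View pics/top7.png

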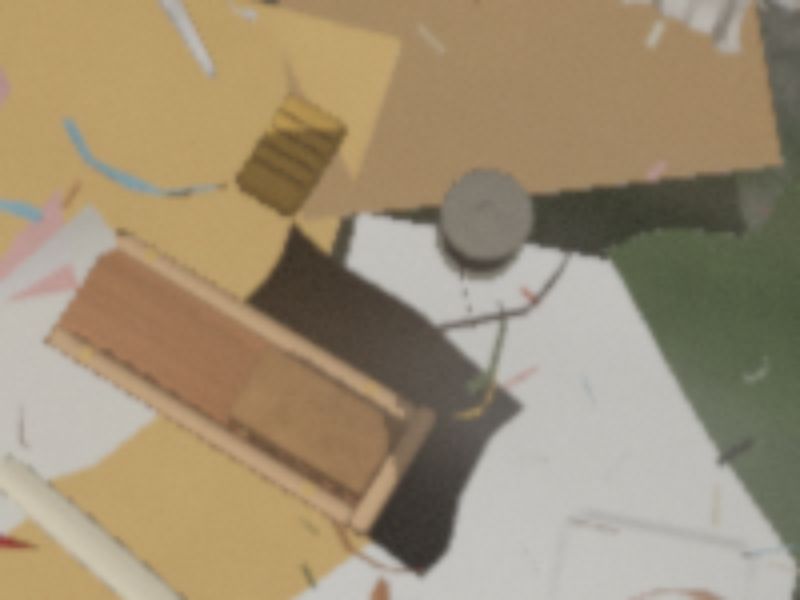

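View pics/side7.png

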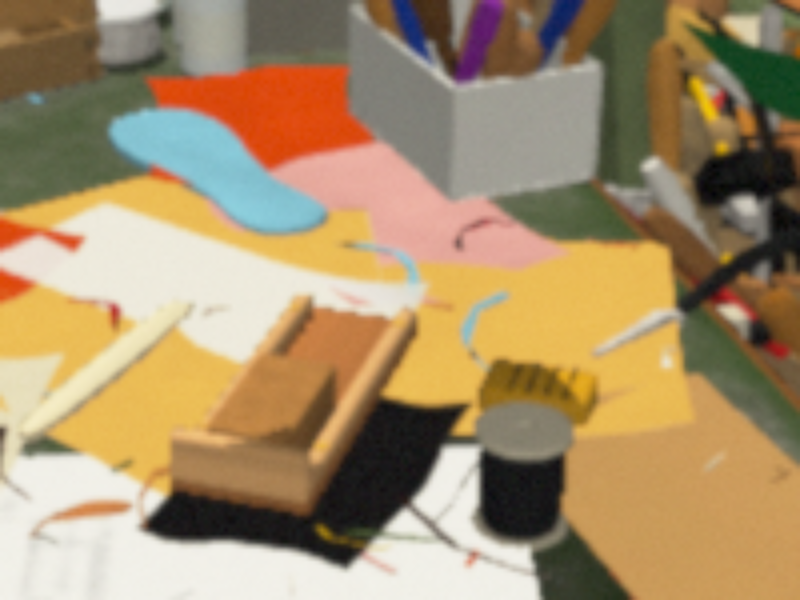

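The block lies flat against the stop. In the top view it spans (235,400) to (405,440), no gap, with its rear end at x≈-10 mm where -11 is expected. The bystanders are where they were.

```bash
python3 -c "
from bench import ctrl
print(ctrl.hand_in(), ctrl.get_obs()['time_s'])"
```

```text
the job is handed in; nothing more can be done
the job is handed in; nothing more can be done
```

The sanding block is tipped onto its abrasive face and lies flat against the end stop. I handed the job in at about 11 s of the 38 s allowed. I pushed the block's upper part with the shut fingertips until it fell between the rails, pushed it along the rest to the stop, then moved the arm clear.

**Last checks:**
- **Against the stop:** the reaction rose to about 9 N along the channel without the tool moving on. The top view shows no gap, and the block's rear end is at x ≈ -10 mm where -11 mm means fully home.
- **Flat:** the block's top is 35 mm above the desk in the top view, with less than 1° of tilt. The side camera's last fit (34 mm, about 1° of tilt) took in the stop's top as well, so I relied on the top view.
- **Bystanders:** the spool, wax block and bone folder look unmoved in the pictures; I did not measure them again.

No check failed or disagreed beyond the camera's 1–2 mm error.

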